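# Load slate nameplate blanks into the engraver's spring-fed cassette

### The job

Load the two loose slate nameplate blanks on the bench into the feed cassette, one after the other: press each flat onto the stack against the follower spring and slide it under the two retaining lips until it rests against the back stop, then let go so that the spring holds it up under the lips. Slate is brittle: press and push gently and leave everything else on the bench where it lies.

Things in the scene. Friction and masses are not known exactly. Their poses are not given: they have to be found in the camera images.
- cassette: Fixed aluminium feed cassette, clamped in a grey bench dock 170 x 130 mm, 12 mm high. Origin on the bench under the centre of a home blank; z up; +x is the direction in which blanks slide in. It is open above and towards -x. Dock clamps beside it reach y = +-62 mm, at most 38 mm above the bench. All offsets below are in these axes.
- cassette_home (a point): On the plane of the lip undersides, 90 mm above the bench, over the centre of a home blank (a blank is home when its centre is at x = 0, y = 0, below this plane). Axes as the cassette.
- lips: Two steel lips on high walls. Origin: where the flat lips begin, x = +24 mm, midway between them, at their undersides. Lips run to x = +53 mm, 3 mm thick, reach about 5 mm in over each long edge of a blank. Noses bend up 3 mm from here to x = +16 mm. Below them, high side walls from x = +20 mm, 49 mm apart (1.5 mm play each side of a blank), flared outwards from there to x = +13 mm.
- back_stop: Back stop with a thin, firm rubber buffer at x = +50 mm, full width of the well, as high as the lips; this point is on the buffer's face, 6 mm below the lip plane.
- cassette_tab (a point): Top of the narrow front tab: 24 mm wide, x = -52 to -55 mm, ends 16.5 mm below the lip plane. From here to x = +13 mm the sides are cut away for the fingers: side walls there (outer faces 55 mm apart) end 40 mm below the lip plane.
- stack: Centre of the top of the two blanks (100 x 46 mm, 21.5 mm together) already in the cassette, at first 0.5 mm below the lip plane. They stay level and sink straight down. The damped spring lifts with about 5 N at the start and 2.5 N more per 10 mm. In all it can sink 25.5 mm, then is solid: room for both loose blanks with 4 mm to spare under the second.
- blank_a_mid (a point): Loose slate blank: plain dark grey plate 100 x 46 mm, hand-split, so somewhere from 9 to 12 mm thick, about 0.13 kg, lying flat on the bench. This point is its centre, half-way up; x along its length, y across, z up. Either end may go in first, and either blank first.
- blank_b_mid (a point): The other loose slate blank: same length and width, also 9 to 12 mm thick (not the same as the first). Point and axes as for the first. Sawn slate slides fairly easily on slate and on the cassette's metal (friction about 0.35), and grips well in rubber finger pads.
- offcut_mid (a point): Leave alone: short slate offcut 48 x 46 x 11 mm, too short for the cassette; its centre.
- mallet: Leave alone: carver's round mallet standing on its iron head, 74 mm wide, 190 mm high; origin under its centre.
- chisel: Leave alone: steel letter chisel lying on the bench, about 185 mm long, 12 mm thick; x along its length.
- cup: Leave alone: paper cup, 80 mm wide, 95 mm high; origin under its centre.
- whetstone: Leave alone: grey sharpening stone 50 x 150 x 25 mm, long along its y; origin under its centre.
- dust_brush: Leave alone: dust brush lying on the bench, handle towards its -x.
- glasses_case: Leave alone: brown leather glasses case 160 x 62 x 34 mm; origin under its centre.
Things that resemble listed ones, but are neither listed nor needed, are in the scene too. Leave any green look-alike of the part that bears blank_a_mid alone.

How it is judged:
By the outcome, as a careful person would: the job done as asked, in the order asked, and still so for the second after the job is handed in, with the robot touching nothing.
It also fails if it takes over 72 s, if anything falls off the work surface, if the arm or the gripper's body presses on something with over 40 N, if the wrist force passes 120 N, or if a joint passes its speed limit or range.

### The arm

A 7-joint arm with a two-finger parallel gripper is mounted at the origin on the work surface. World frame = base frame: x ahead of the robot, y to its left, z up, the work surface at z = 0. Lengths are in m, angles in rad, forces in N, time in s.
With the tool pointing down it reaches from about 0.4 to 0.875 m from the base axis. Payload 19.3 kg.
Tool frame: the origin (TCP) lies between the finger pads; the fingertips stand 17 mm ahead of it and the grasp point (between the pads) lies 2 mm behind it (bot.finger_overhang is the distance from the TCP to the fingertips, in m); z points along the fingers, y is the line along which they close (so a half turn about z gives the same grasp; the last joint's range is limited). The gripper opens to 85 mm and grips with 20 to 120 N. Pads are 22 mm wide; open, the fingers measure 114 mm over their backs; the gripper's body (76 mm by 85 mm) begins 54 mm behind the grasp point. The pads swing forward as they close: fully open they stand 13 mm farther back than shut.
Start: joints at [-1.305, 0.521, -0.036, 1.599, 0.021, 1.021, -0.113], TCP at [0.206, 0.59, 0.248] pointing down, gripper open.
Joint ranges: [-2.91, 2.91], [-0.3, 2.13], [-1.5, 1.42], [0.17, 2.43], [-1.26, 4.41], [0.16, 1.93], [-2.52, 2.52]. Speed limits (rad/s): [1.89, 1.89, 2.39, 2.39, 3.01, 3.01, 3.01].

### API

Orientations are given as [roll, pitch, yaw] about the fixed x, y, z axes, in that order (R = Rz(yaw) Ry(pitch) Rx(roll)).
In Python, from workcell import observe, grab_frame, bot gives the robot as it stands.
- The arm moves only by the shell command python3 -m crank 'ROWS' [FORCE]. ROWS is a JSON object of lists of equal length, an entry for each row: "linear": the shift along the world's x, y, z each as a share of 0.25 m, from -1 to 1, a list of three; "delta_rot": the turn, a rotation vector about the world's x, y, z each as a share of 30 degrees, from -1 to 1, a list of three; "fingers": the opening, from -1 (shut) to 1 (fully open). In form: {"linear": [[dx, dy, dz], ...], "delta_rot": [[rx, ry, rz], ...], "fingers": [fingers, ...]}. A call has 1 to 5 rows; each row is the pose to reach, as a shift and turn from the pose commanded when the call began; what a row does not reach only later rows make up. A row lasts 1/10 s, in which the tool goes at most 50 mm and 8.59 degrees, less where a joint would pass 70% of its speed; a pose out of reach is approached as far as the arm can. A call with a number of a shift or a turn outside -1 to 1 is refused whole. A call with a gripper value outside its range is refused whole. The fingers move at their own pace and stop on an object; FORCE is the grip in N (left out, the last holds). Time passes only in rows, so rows that repeat a pose let the fingers close. It gives the time, the measured TCP pose, the force, the opening and the grip force at its end, in the units of the state.
- observe(): the state, without advancing time (a new reading comes with each control period).
- grab_frame(name): name is "side" or "top"; returns a dict with "image" (400x640x3 uint8, red, green, blue), "mtx" (3x3 intrinsics, pixels), "xyz" and "orientation" of the camera in the world. Camera axes: x right, y down, z forward; pixel columns grow to the right and rows downward; lengths in m; the calibration is good to about 2 mm. A picture is of the moment at which its call begins. There is no depth.
- bot.job_done(): hands the job in; it is judged then, once.
The state is a dict: "clock": time; "qpos": joint angles; "qd": joint speeds; "joint_efforts": joint torques, N m; "position": TCP position; "tool_rot": TCP orientation; "force": force on the tool from outside, world axes, zero at the start; "moment": the same for the moment, N m; "grip_width": finger opening in m; "finger_force": force on a finger pad.
Only numpy, scipy, OpenCV 4.12 (cv2) and the standard library are available. Lean on these libraries where they do the work, as an engineer would, in place of code of your own. Each camera call takes 0.05 s, during which the arm holds its last target. There are 200 camera calls.

## Working session

There is one attempt and no reset: what is moved stays moved. The work goes in short steps, Python scripts to look and compute and a shell command to move; the robot and the scene stay as the last step left them, time stands still between calls to the robot, and variables do not carry over. Pictures are saved under pics/ and viewed, at most 10 in all, crops included, and the job is handed in when it is done.

```bash
mkdir -p pics; ls
python3 - <<'E'
from workcell import observe, grab_frame, bot
import cv2
for n in("top","side"):
    f=grab_frame(n); cv2.imwrite(f"pics/{n}0.png",cv2.cvtColor(f["image"],cv2.COLOR_RGB2BGR)); print(n,f["mtx"],f["xyz"],f["orientation"])
s=observe();print(s)
E
```

```text
pics
top [[469.22646352   0.         316.31213401]
 [  0.         469.22646352 195.95326624]
 [  0.           0.           1.        ]] [ 0.35121962 -0.01884331  1.45710173] [-2.95579247  0.02345406 -1.59572308]
side [[438.52121592   0.         316.9092845 ]
 [  0.         438.52121592 199.34178911]
 [  0.           0.           1.        ]] [ 0.5429556  -0.91076165  0.6748799 ] [-2.14465062 -0.00759636 -0.06132367]
{'clock': 0.1, 'qpos': array([-1.30521639,  0.52190718, -0.03630902,  1.59993473,  0.02116727,
        1.02112731, -0.11282029]), 'qd': array([-1.20483960e-03, -2.67653857e-03, -4.59443804e-04, -1.57805952e-03,
       -6.95731624e-05, -2.01303447e-03,  1.69993183e-03]), 'joint_efforts': array([ 2.72525445e-03, -9.28486705e+01,  1.98355280e+00, -3.70528865e+01,
        1.80848554e-02,  5.27244323e-03, -2.38682196e-05]), 'position': array([0.20588041, 0.58981644, 0.24781874]), 'tool_rot': array([-3.14060105e+00,  5.15967400e-05,  2.80574810e+00]), 'force': array([ 0.00788349,  0.85756546, -0.42112038]), 'moment': array([-0.00230335, -0.02280489, -0.00631261]), 'finger_force': 0.0, 'grip_width': 0.08539756439134129}
```

View pics/top0.png

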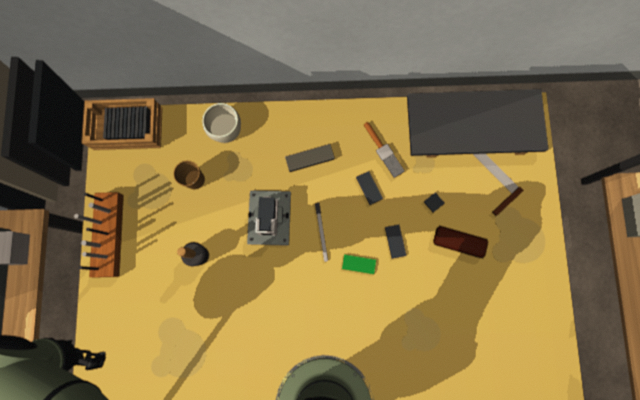

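View pics/side0.png

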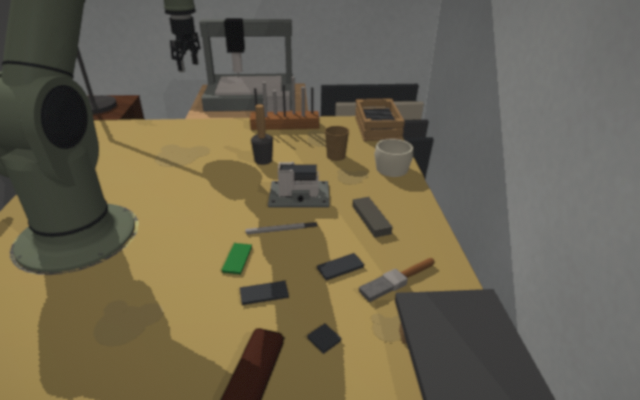

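The top view shows the cassette at (268,215), loose blanks at (370,188) and (396,241), the offcut at (433,202) and the green decoy at (360,264). The side view shows the cassette at (300,185) and the blanks at (340,266) and (264,293).

```bash
cat > h.py <<'E'
import numpy as np, cv2
from workcell import observe, grab_frame, bot
from scipy.spatial.transform import Rotation as R
def ray(f,p):
    d=R.from_euler('xyz',f["orientation"]).as_matrix()@np.linalg.solve(f["mtx"],[p[0],p[1],1.]); return np.array(f["xyz"]),d
def onz(f,p,z):
    o,d=ray(f,p); return o+d*(z-o[2])/d[2]
def proj(f,P):
    c=f["mtx"]@(R.from_euler('xyz',f["orientation"]).as_matrix().T@(np.array(P)-f["xyz"])); return c[:2]/c[2]
def crop(f,x0,y0,x1,y1,k,name):
    cv2.imwrite(name,cv2.cvtColor(cv2.resize(f["image"][y0:y1,x0:x1],None,fx=k,fy=k,interpolation=cv2.INTER_CUBIC),cv2.COLOR_RGB2BGR))
E
python3 - <<'E'
from h import *
t=grab_frame("top"); s=grab_frame("side")
a=np.hstack([cv2.resize(t["image"][180:255,238:302],None,fx=6,fy=6,interpolation=cv2.INTER_CUBIC),cv2.resize(s["image"][152:215,260:340],None,fx=5,fy=450/63,interpolation=cv2.INTER_CUBIC)])
cv2.imwrite("pics/cas.png",cv2.cvtColor(a,cv2.COLOR_RGB2BGR)); print(a.shape)
for n,f in (("top",t),("side",s)):
    im=f["image"].astype(int); 
    m=((im.max(2)<85)&(im.max(2)-im.min(2)<25)).astype(np.uint8)
    for c in cv2.findContours(m,cv2.RETR_EXTERNAL,cv2.CHAIN_APPROX_NONE)[0]:
        if not 80<cv2.contourArea(c)<2500: continue
        (u,v),_,_=cv2.minAreaRect(c)
        w=np.array([onz(f,p[0],0.0105 if n=="top" else 0.010)[:2] for p in c])*1000
        r=cv2.minAreaRect(w.astype(np.float32))
        M=cv2.moments(c);print(n,np.round([u,v]),"w",np.round(onz(f,(M['m10']/M['m00'],M['m01']/M['m00']),.0105)*1000,1),np.round(r[0],1),np.round(r[1],1),round(r[2],1))
E
```

```text
(450, 784, 3)
top [332. 380.] w [ 62.3 -32.9  10.5] [ 76.3 -23.2] [214.7 105.1] 88.9
top [603. 358.] w [  88.  -794.3   10.5] [ 122.4 -812.1] [133.2 228.7] 89.9
top [196. 255.] w [451.  381.8  10.5] [451.6 385.4] [76.9 68.6] 77.2
top [ 19. 248.] w [484.9 939.6  10.5] [487.8 939.1] [98.  53.4] 0.3
top [395. 241.] w [ 476.1 -230.1   10.5] [ 476.4 -230.1] [95.2 43.6] 10.4
top [629. 217.] w [ 531.3 -948.3   10.5] [ 532.3 -948.1] [120.  29.] 0.1
top [434. 202.] w [ 593.6 -356.4   10.5] [ 593.8 -356.4] [41.7 45.7] 37.1
top [274. 218.] w [561.  138.1  10.5] [558.4 143.7] [ 97.3 163.7] 89.2
top [369. 188.] w [ 645.4 -157.9   10.5] [ 646.1 -157.8] [96.2 43.8] 23.7
top [562. 169.] w [ 688.3 -760.1   10.5] [ 684.7 -764.3] [58.  36.8] 0.1
top [126. 122.] w [886.3 623.1  10.5] [886.1 621.7] [149.5 106.4] 89.3
side [268. 367.] w [ 492.8 -427.8   10.5] [ 493.8 -416.6] [134.9  16.4] 71.9
side [324. 338.] w [ 594.2 -363.3   10.5] [ 594.6 -361.8] [47.7 51.9] 36.2
side [384. 292.] w [ 725.9 -250.1   10.5] [ 735.2 -247.9] [107.1  37.8] 10.9
side [264. 292.] w [ 478.2 -238.8   10.5] [ 478.3 -236.9] [96.6 51.2] 9.9
side [340. 266.] w [ 644.6 -166.3   10.5] [ 646.2 -164. ] [101.6  51.8] 23.4
side [371. 217.] w [750.   19.9  10.5] [749.6  27.5] [ 56.3 168.5] 14.5
side [298. 198.] w [558.4 117.5  10.5] [559.6 126.3] [ 83.2 166.2] 87.1
side [298. 172.] w [574.3 273.   10.5] [562.4 272.7] [110.6 108.6] 1.3
side [262. 148.] w [445.2 438.6  10.5] [441.1 448. ] [ 67.  222.9] 1.5
side [421. 147.] w [994.1 473.7  10.5] [989.3 452.5] [476.5 111.7] 80.4
side [378. 114.] w [897.1 735.4  10.5] [895.1 739.1] [116.9 109. ] 87.6
side [137. 111.] w [-83.  814.2  10.5] [-106.8  851.5] [ 79.5 279.8] 18.7
side [235. 105.] w [311.3 887.2  10.5] [305.9 912.7] [274.  368.4] 5.5
side [369.  99.] w [871.2 968.3  10.5] [906.3 922.1] [490.4 384.1] 0.2
side [183.  34.] w [-176.2 2276.4   10.5] [-215.6 2480.7] [ 266.9 2315. ] 12.9
```

View pics/cas.png

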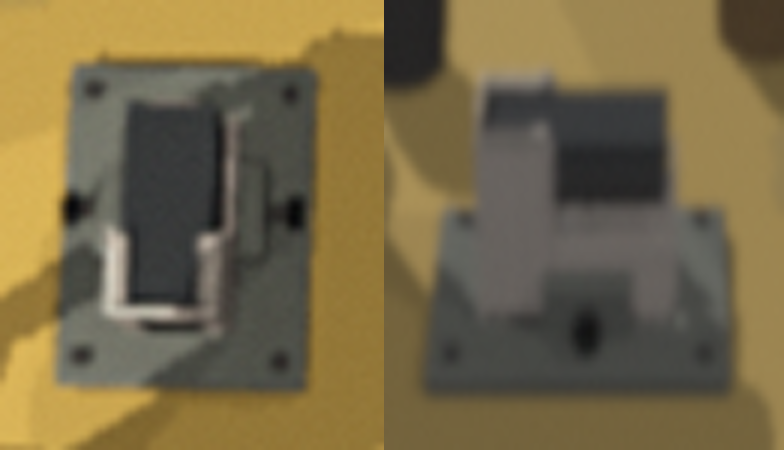

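The crops show the back stop and lips at the robot's end (bottom of the top crop), so cassette +x points roughly along world -x. The stack's free far end is near top pixel (267,197), and its clean left edge is near column 259.

```bash
cat >> h.py <<'E'
def edge(f,axis,lines,lo,hi):
    """sub-pixel strongest brightness edge on each row (axis=0) / column (axis=1); returns (u,v) points"""
    g=cv2.GaussianBlur(f["image"].astype(float).mean(2),(0,0),0.7); P=[]
    for l in lines:
        p=g[l] if axis==0 else g[:,l]
        d=np.abs(np.gradient(p)); k=lo+int(np.argmax(d[lo:hi+1])); a,b,c=d[k-1],d[k],d[k+1]
        s=k+(0.5*(a-c)/(a-2*b+c) if a-2*b+c else 0); P.append((s,l) if axis==0 else (l,s))
    return np.array(P,float)
def fitw(f,P,z):
    W=np.array([onz(f,p,z)[:2] for p in P])*1000; vx,vy,x,y=cv2.fitLine(W.astype(np.float32),cv2.DIST_HUBER,0,.01,.01).ravel()
    r=np.abs((W-[x,y])@[-vy,vx]); return np.array([x,y]),np.degrees(np.arctan2(vy,vx)),r.max(),W
E
python3 - <<'E'
from h import *
np.set_printoptions(precision=1,suppress=True)
t=grab_frame("top"); s=grab_frame("side")
for n,f,ax,l,lo,hi,z in [("stackL",t,0,range(200,216),256,262,.0895),("stackFar",t,1,range(261,274),194,200,.0895),("stackR",t,0,range(200,216),272,279,.08),
  ("dockL",t,0,range(195,240),245,253,.012),("dockR",t,0,range(195,238),287,293,.012),("dockFar",t,1,range(254,287),188,194,.012),("dockNear",t,1,range(252,285),241,247,.012),
  ("lipL out",t,0,range(221,231),253,259,.093),("stopNear",t,1,range(258,272),229,236,.09),
  ("side stack end",s,0,range(165,171),312,320,.0895),("side stack far",s,1,range(296,314),162,167,.0895)]:
    P=edge(f,ax,l,lo,hi); c,a,r,W=fitw(f,P,z); print(n,c,a,r,"px",P[0],P[-1],"W",W[0],W[-1])
E
```

```text
stackL [573.7 181. ] -2.925801 0.4349283650614559 px [258.4 200. ] [257.6 215. ] W [601.9 179.1] [557.  181.6]
stackFar [611.  156.5] -85.35745 7.1008066244421855 px [261.  196.4] [273.  193.6] W [612.5 171.3] [619.9 135.5]
stackR [579.5 131.2] -1.7216969 0.29537822788705625 px [275. 200.] [274.8 215. ] W [602.2 130.7] [556.9 131.9]
dockL [574.2 222.6] -2.2778232 18.42878072568158 px [249.4 195. ] [248.7 239. ] W [632.9 218.7] [494.4 220.7]
dockR [562.1  92.1] -2.6368906 4.144163960953629 px [290.5 195. ] [289.4 237. ] W [629.1  89.3] [497.2  94.6]
dockFar [650.3 157.4] 87.67073 2.873347508439264 px [254.  188.9] [286.  189.6] W [652.2 204.2] [646.7 103.2]
dockNear [473.8 157.2] 86.19088 40.069444695404634 px [252.  239.9] [284.  245.8] W [491.3 210.4] [470.7 111.6]
lipL out [523.7 179.4] 0.19185929 10.027646497484671 px [258.6 221. ] [258.2 230. ] W [538.5 178.2] [512.  179.5]
stopNear [510.4 162.9] 82.99642 11.907898894035913 px [258. 233.] [271.  232.8] W [503.4 180.4] [503.  142.2]
side stack end [611.  155.2] 86.109726 0.11713336976612526 px [316.3 165. ] [316.2 170. ] W [612.1 169.6] [610.2 140.9]
side stack far [575.9 176.7] -2.528015 0.4212758649255555 px [296. 164.] [313.  164.1] W [555.5 177.9] [603.1 175.5]
```

```bash
python3 -m crank '{"linear":[[0.8,-0.4,0.2],[0.8,-0.6,0.2],[0.8,-0.8,0.2],[0.8,-1,0.2],[0.8,-1,0.2]],"delta_rot":[[0,0,-0.25],[0,0,-0.5],[0,0,-0.75],[0,0,-1],[0,0,-1]],"fingers":[1,1,1,1,1]}' 40
```

```text
clock: 0.8
position: [0.3673, 0.4099, 0.2886]
tool_rot: [3.142, 0.0, 2.277]
force: [1.2, -0.9, 1.0]
grip_width: 0.0855
finger_force: 0.0
```

```bash
python3 -m crank '{"linear":[[0.1,-0.2,0],[0.2,-0.4,0],[0.3,-0.6,0],[0.3,-0.8,0],[0.3,-1,0]],"delta_rot":[[0,0,-0.25],[0,0,-0.5],[0,0,-0.75],[0,0,-1],[0,0,-1]],"fingers":[1,1,1,1,1]}'
python3 -m crank '{"linear":[[0.05,-0.2,0],[0.05,-0.4,0],[0.05,-0.6,0],[0.05,-0.8,0],[0.05,-0.8,0]],"delta_rot":[[0,0,-0.25],[0,0,-0.5],[0,0,-0.75],[0,0,-1],[0,0,-1]],"fingers":[1,1,1,1,1]}'
python3 -m crank '{"linear":[[0,-0.1,-0.1],[0,-0.2,-0.2],[0,-0.3,-0.3],[0,-0.3,-0.4],[0,-0.3,-0.4]],"delta_rot":[[0,0,-0.25],[0,0,-0.5],[0,0,-0.75],[0,0,-1],[0,0,-1]],"fingers":[1,1,1,1,1]}'
```

```text
clock: 1.3
position: [0.4414, 0.1759, 0.2884]
tool_rot: [3.141, 0.0, 1.753]
force: [1.3, -1.3, -0.7]
grip_width: 0.0856
finger_force: 0.0
clock: 1.8
position: [0.4529, -0.0277, 0.2889]
tool_rot: [3.14, 0.001, 1.223]
force: [-0.6, 0.7, 0.1]
grip_width: 0.0855
finger_force: 0.0
clock: 2.3
position: [0.4522, -0.0972, 0.1863]
tool_rot: [-3.139, 0.004, 0.708]
force: [-0.6, -0.5, -0.0]
grip_width: 0.085
finger_force: 0.0
```

```bash
python3 -m crank '{"linear":[[0.05,-0.15,-0.1],[0.1,-0.3,-0.2],[0.136,-0.45,-0.3],[0.136,-0.525,-0.4],[0.136,-0.525,-0.4]],"delta_rot":[[0,0,-0.25],[0,0,-0.5],[0,0,-0.75],[0,0,-1],[0,0,-1]],"fingers":[0.6,0.6,0.6,0.6,0.6]}'
python3 - <<'E'
from h import *
np.set_printoptions(precision=4,suppress=True)
s=observe();print(s["position"],s["tool_rot"],s["grip_width"],s["force"])
a=grab_frame("side");b=grab_frame("top")
crop(a,195,195,345,315,4,"pics/pre.png")
E
```

```text
clock: 2.8
position: [0.4868, -0.2298, 0.087]
tool_rot: [-3.141, 0.003, 0.186]
force: [-0.5, 0.5, 0.2]
grip_width: 0.0682
finger_force: 0.0
[ 0.4868 -0.2298  0.087 ] [-3.1409  0.0026  0.1859] 0.06822394622462966 [-0.4961  0.4757  0.1545]
```

View pics/pre.png

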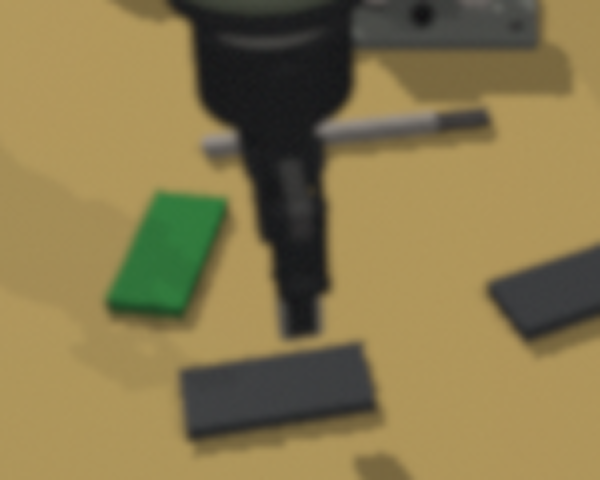

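The side crop shows the near fingertip at crop (302,335), full image about (270.5,278.8), over blank A, centred at crop (278,390). The fingers straddle it.

Run:
```python
from h import *
f=grab_frame("side"); print(bot.finger_overhang, observe()["position"])
for off in(.034,.040,.046):
    o,d=ray(f,(270.5,278.8)); y=-.2298-off*np.cos(.186); print(off,o+d*(y-o[1])/d[1])
```

```text
0.017 [ 0.48831275 -0.22724378  0.08958246]
0.034 [ 0.4952977  -0.26321356  0.07105826]
0.04 [ 0.49573167 -0.26911007  0.0765566 ]
0.046 [ 0.49616564 -0.27500658  0.08205495]
```

```bash
python3 -m crank '{"linear":[[0,0,-0.1],[0,0,-0.2],[0,0,-0.24],[0,0,-0.24],[0,0,-0.24]],"delta_rot":[[0,0,0],[0,0,0],[0,0,0],[0,0,0],[0,0,0]],"fingers":[0.4,0.4,0.4,0.4,0.4]}' 40
```

```text
clock: 3.45
position: [0.4882, -0.2281, 0.0297]
tool_rot: [3.141, -0.001, 0.189]
force: [0.4, 0.6, -0.0]
grip_width: 0.0595
finger_force: 0.0
```

```bash
python3 -m crank '{"linear":[[0,0,-0.02],[0,0,-0.03],[0,0,-0.036],[0,0,-0.04],[0,0,-0.044]],"delta_rot":[[0,0,0],[0,0,0],[0,0,0],[0,0,0],[0,0,0]],"fingers":[0.22,0.22,0.22,0.22,0.22]}' 40
python3 -c "
from h import *
f=grab_frame('side'); crop(f,215,235,315,310,7,'pics/low.png')"
```

```text
clock: 3.95
position: [0.4875, -0.2283, 0.0174]
tool_rot: [-3.142, 0.0, 0.188]
force: [0.9, -0.5, -0.7]
grip_width: 0.0521
finger_force: 0.0
```

View pics/low.png

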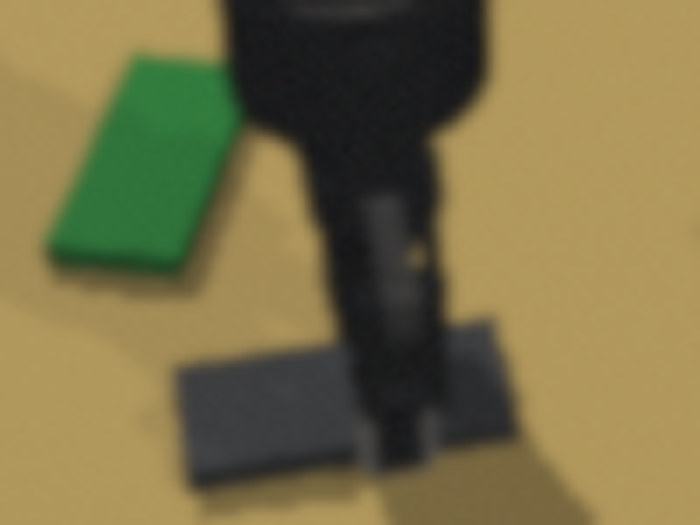

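The near fingertip at crop (400,450) overlaps the blank's near side face down to about its bottom. The grip sits about 14 mm towards the trailing end, so I shift 4 mm and close.

```bash
python3 -m crank '{"linear":[[-0.016,-0.003,0.003],[-0.016,-0.003,0.003],[-0.016,-0.003,0.003],[-0.016,-0.003,0.003],[-0.016,-0.003,0.003]],"delta_rot":[[0,0,0],[0,0,0],[0,0,0],[0,0,0],[0,0,0]],"fingers":[0.22,0.22,-0.1,-0.1,-0.1]}' 35
python3 -m crank '{"linear":[[0,0,0],[0,0,0]],"delta_rot":[[0,0,0],[0,0,0]],"fingers":[-0.1,-0.1]}' 35
```

```text
clock: 4.5
position: [0.4833, -0.2292, 0.0185]
tool_rot: [-3.142, -0.0, 0.187]
force: [-3.4, 0.8, 7.0]
grip_width: 0.045
finger_force: 34.9
clock: 4.7
position: [0.4833, -0.2292, 0.0185]
tool_rot: [-3.142, -0.0, 0.187]
force: [-3.2, -0.0, 6.7]
grip_width: 0.0446
finger_force: 34.9
```

```bash
python3 -m crank '{"linear":[[0,0,0.1],[0,0,0.25],[0.05,0.1,0.4],[0.1,0.25,0.55],[0.15,0.4,0.55]],"delta_rot":[[0,0,0],[0,0,0],[0,0,-0.1],[0,0,-0.2],[0,0,-0.3]],"fingers":[-0.1,-0.1,-0.1,-0.1,-0.1]}'
python3 -m crank '{"linear":[[0.1,0.2,0],[0.2,0.4,0],[0.3,0.6,0],[0.354,0.8,0],[0.354,1,0]],"delta_rot":[[0,0,-0.1],[0,0,-0.143],[0,0,-0.143],[0,0,-0.143],[0,0,-0.143]],"fingers":[-0.1,-0.1,-0.1,-0.1,-0.1]}'
python3 -m crank '{"linear":[[0,0.1,0],[0,0.137,0],[0,0.137,0],[0,0.137,-0.06],[0,0.137,-0.1]],"delta_rot":[[0,0,0],[0,0,0],[0,0,0],[0,0,0],[0,0,0]],"fingers":[-0.1,-0.1,-0.1,-0.1,-0.1]}'
python3 - <<'E'
from h import *
s=observe();print(s["position"],s["tool_rot"],s["force"])
t=grab_frame("top");f=grab_frame("side");import pickle;pickle.dump((t,f),open("f1.pkl","wb"))
a=np.hstack([cv2.resize(t["image"][160:250,225:305],None,fx=5,fy=5,interpolation=cv2.INTER_CUBIC),cv2.resize(f["image"][120:210,255:335],None,fx=5,fy=5,interpolation=cv2.INTER_CUBIC)])
cv2.imwrite("pics/hov.png",cv2.cvtColor(a,cv2.COLOR_RGB2BGR))
E
```

```text
clock: 5.2
position: [0.5224, -0.1292, 0.1593]
tool_rot: [3.141, -0.005, 0.026]
force: [1.5, 0.3, -2.4]
grip_width: 0.0449
finger_force: 37.3
clock: 5.7
position: [0.6088, 0.1044, 0.1556]
tool_rot: [3.141, -0.001, -0.044]
force: [1.9, -1.0, -0.3]
grip_width: 0.0444
finger_force: 37.3
clock: 6.2
position: [0.6076, 0.135, 0.1295]
tool_rot: [3.141, 0.0, -0.046]
force: [-0.5, -0.0, -1.6]
grip_width: 0.0448
finger_force: 37.3
[0.60761907 0.13500151 0.12947493] [ 3.14118078e+00  4.69993300e-04 -4.62389311e-02] [-0.49462367 -0.0399152  -1.56250646]
```

View pics/hov.png

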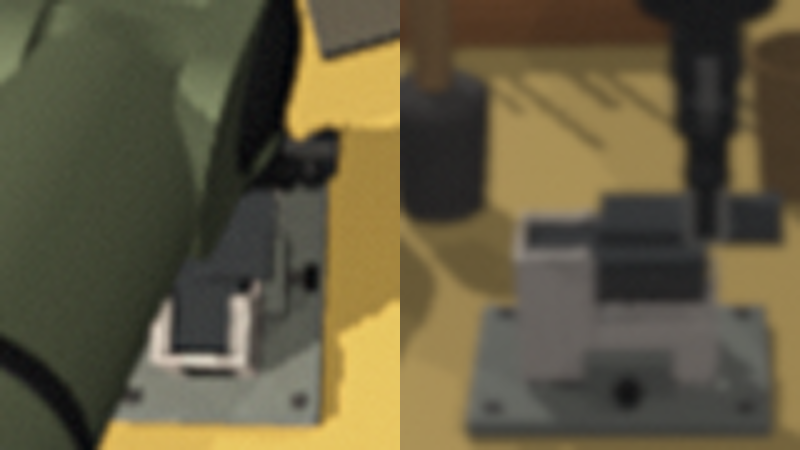

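The top crop shows the held blank's right edge at crop (278,190-230), with the arm hiding its left edge. The side crop shows the blank level above the stack, with its front end at crop x=598 and its rear end at x=780.

Run:
```python
from h import *
import pickle; np.set_printoptions(precision=1,suppress=True)
t,s=pickle.load(open("f1.pkl","rb")); T=observe()["position"]*1000; print(T)
zb=.1295-.0185; zt=zb+.0105
for n,f,ax,l,lo,hi,z in [("blankR bottom",t,0,range(200,206),277,284,zb),("side front top",s,0,range(160,167),291,298,zt),("side rear top",s,0,range(160,167),408,414,zt),("side far top",s,1,range(376,390),155,164,zt),
 ("side near bottom",s,1,range(377,388),165,172,zb),("side front",s,0,range(161,168),290,298,zt),("side rear",s,0,range(161,168),328-0,336,zt),("near bottom L",s,1,range(298,306),164,176,zb),("far top L",s,1,range(298,306),155,162,zt),("front top view",t,1,range(264,272),212,218,zb)]:
    if lo>400 or min(l)>370: continue
    P=edge(f,ax,l,lo,hi); c,a,r,W=fitw(f,P,z); print(n,c,a,r,"px",P[0],P[-1])
```

```text
[607.1 135.2 128.9]
blankR bottom [588.7 112.5] -0.21399334 0.4073139367253696 px [280. 200.] [280.2 205. ]
side front top [549.3 129.6] 78.42123 4.833376441889223 px [294.5 160. ] [294.2 166. ]
side front [549.2 119.9] 86.609566 7.638920220255491 px [294.3 161. ] [293.8 167. ]
side rear [647.5 114.4] 87.1233 0.12773927066611784 px [330.8 161. ] [331.2 167. ]
near bottom L [568.  102.2] -78.655556 10.277441290805577 px [298.  172.1] [305.  171.9]
far top L [570.4 151.6] -2.527488 0.24209367091033254 px [298.  158.2] [305.  158.1]
front top view [552.5 148. ] 32.172142 4.634180710043269 px [264.  211.8] [271.  218.7]
```

```bash
python3 -m crank '{"linear":[[0.006,0.04,0],[0.012,0.078,0],[0.012,0.078,-0.03],[0.012,0.078,-0.06],[0.012,0.078,-0.07]],"delta_rot":[[0,0,0],[0,0,0],[0,0,0],[0,0,0],[0,0,0]],"fingers":[-0.1,-0.1,-0.1,-0.1,-0.1]}'
python3 -m crank '{"linear":[[0,0,0],[0,0,0]],"delta_rot":[[0,0,0],[0,0,0]],"fingers":[-0.1,-0.1]}'
python3 - <<'E'
from h import *
np.set_printoptions(precision=4,suppress=True)
s=observe();print(s["position"],s["tool_rot"],s["force"],s["moment"])
E
```

```text
clock: 6.8
position: [0.6104, 0.156, 0.1121]
tool_rot: [3.141, 0.001, -0.044]
force: [-0.4, 0.1, -1.8]
grip_width: 0.0449
finger_force: 37.3
clock: 7.0
position: [0.6109, 0.1559, 0.1132]
tool_rot: [3.141, -0.0, -0.045]
force: [0.1, -0.1, -1.1]
grip_width: 0.0447
finger_force: 37.3
[0.6109 0.1559 0.1132] [ 3.1414 -0.     -0.0446] [ 0.0793 -0.0728 -1.0759] [-0.0243 -0.0317  0.0045]
```

```bash
python3 -m crank '{"linear":[[0,-0.005,-0.01],[0,-0.005,-0.018],[0,-0.005,-0.024],[0,-0.005,-0.03],[0,-0.005,-0.03]],"delta_rot":[[0,0,0],[0,0,0],[0,0,0],[0,0,0],[0,0,0]],"fingers":[-0.1,-0.1,-0.1,-0.1,-0.1]}'
python3 -m crank '{"linear":[[0,0,-0.01],[0,0,-0.02],[0,0,-0.03],[0,0,-0.036],[0,0,-0.036]],"delta_rot":[[0,0,0],[0,0,0],[0,0,0],[0,0,0],[0,0,0]],"fingers":[-0.1,-0.1,-0.1,-0.1,-0.1]}'
python3 - <<'E'
from h import *
np.set_printoptions(precision=4,suppress=True)
s=observe();print(s["position"],s["tool_rot"],s["force"],s["moment"])
f=grab_frame("side");f2=grab_frame("top");import pickle;pickle.dump((f2,f),open("f2.pkl","wb"))
a=np.hstack([cv2.resize(f2["image"][180:245,245:300],None,fx=6,fy=6,interpolation=cv2.INTER_CUBIC),cv2.resize(f["image"][145:210,270:335],None,fx=6,fy=6,interpolation=cv2.INTER_CUBIC)])
cv2.imwrite("pics/press.png",cv2.cvtColor(a,cv2.COLOR_RGB2BGR))
E
```

```text
clock: 7.5
position: [0.611, 0.1548, 0.1057]
tool_rot: [3.142, -0.0, -0.044]
force: [-1.8, -0.9, 4.5]
grip_width: 0.0446
finger_force: 37.8
clock: 8.0
position: [0.6111, 0.1548, 0.0969]
tool_rot: [-3.142, -0.0, -0.044]
force: [-1.6, -1.5, 6.7]
grip_width: 0.0447
finger_force: 38.0
[0.6111 0.1548 0.0969] [-3.1415 -0.0004 -0.0443] [-1.5864 -1.458   6.7154] [-0.2087  0.3256  0.0045]
```

View pics/press.png

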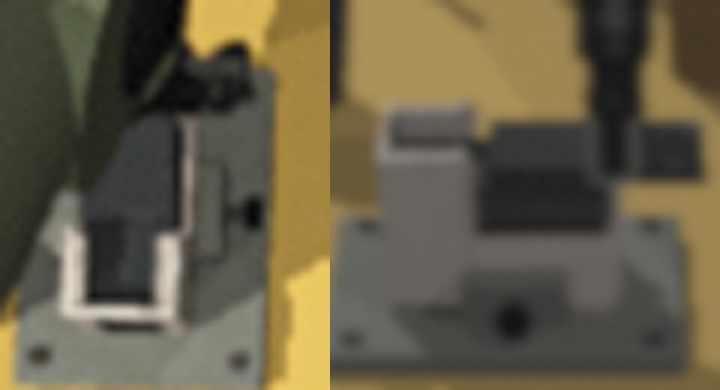

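The blank lies level, pressed on the stack. Its front edge (side crop x≈490) is still clear of the lip walls (x≈475), and it is centred between them in the top crop.

```bash
python3 -m crank '{"linear":[[0,0,-0.004],[-0.015,0.0007,-0.004],[-0.03,0.0014,-0.004],[-0.045,0.002,-0.004],[-0.06,0.0027,-0.004]],"delta_rot":[[0,0,0],[0,0,0],[0,0,0],[0,0,0],[0,0,0]],"fingers":[-0.1,-0.1,-0.1,-0.1,-0.1]}'
python3 -c "
from h import *
s=observe();print(s['position'],s['tool_rot'],s['force'],s['moment'])"
```

```text
clock: 8.6
position: [0.5967, 0.1557, 0.0963]
tool_rot: [-3.141, -0.002, -0.044]
force: [3.3, -0.7, 6.4]
grip_width: 0.0448
finger_force: 38.1
[0.59673132 0.15568164 0.09632352] [-3.14115757e+00 -2.18529142e-03 -4.42604959e-02] [ 3.25311403 -0.71139646  6.40742111] [-0.06587183 -0.60048691 -0.03045554]
```

```bash
python3 -m crank '{"linear":[[-0.015,0.0007,0],[-0.03,0.0014,0],[-0.045,0.002,0],[-0.06,0.0027,0],[-0.06,0.0027,0]],"delta_rot":[[0,0,0],[0,0,0],[0,0,0],[0,0,0],[0,0,0]],"fingers":[-0.1,-0.1,-0.1,-0.1,-0.1]}'
python3 -c "
from h import *
s=observe();print(s['position'],s['tool_rot'],s['force'],s['moment'])"
```

```text
clock: 9.1
position: [0.5812, 0.1564, 0.0962]
tool_rot: [-3.141, -0.001, -0.044]
force: [-0.6, 0.0, 7.2]
grip_width: 0.0443
finger_force: 38.1
[0.58122135 0.15644488 0.09622452] [-3.14109972e+00 -1.26573701e-03 -4.41591831e-02] [-0.6189603   0.02926604  7.18266912] [-0.0544246   0.13200833  0.00070174]
```

Smooth. About 10.5 mm to go.

```bash
python3 -m crank '{"linear":[[-0.012,0.0005,0],[-0.022,0.001,0],[-0.03,0.0014,0],[-0.034,0.0016,0],[-0.034,0.0016,0]],"delta_rot":[[0,0,0],[0,0,0],[0,0,0],[0,0,0],[0,0,0]],"fingers":[-0.1,-0.1,-0.1,-0.1,-0.1]}'
python3 -m crank '{"linear":[[-0.004,0.0002,0],[-0.006,0.0002,0],[-0.006,0.0002,0]],"delta_rot":[[0,0,0],[0,0,0],[0,0,0]],"fingers":[-0.1,-0.1,-0.1]}'
```

```text
clock: 9.6
position: [0.5731, 0.1568, 0.0963]
tool_rot: [-3.141, -0.002, -0.044]
force: [2.0, 0.3, 7.2]
grip_width: 0.0444
finger_force: 38.1
clock: 9.9
position: [0.5718, 0.1569, 0.0963]
tool_rot: [-3.141, -0.002, -0.044]
force: [2.0, -0.2, 6.9]
grip_width: 0.0446
finger_force: 38.1
```

```bash
python3 -m crank '{"linear":[[-0.004,0.0002,0],[-0.006,0.0002,0],[-0.006,0.0002,0]],"delta_rot":[[0,0,0],[0,0,0],[0,0,0]],"fingers":[-0.1,-0.1,-0.1]}'
python3 -m crank '{"linear":[[-0.004,0.0002,0],[-0.006,0.0002,0],[-0.006,0.0002,0]],"delta_rot":[[0,0,0],[0,0,0],[0,0,0]],"fingers":[-0.1,-0.1,-0.1]}'
```

```text
clock: 10.2
position: [0.5703, 0.1569, 0.0963]
tool_rot: [-3.141, -0.002, -0.044]
force: [2.2, -0.1, 7.2]
grip_width: 0.0445
finger_force: 38.1
clock: 10.5
position: [0.5688, 0.157, 0.0963]
tool_rot: [-3.141, -0.002, -0.044]
force: [2.0, -0.2, 6.0]
grip_width: 0.0447
finger_force: 38.1
```

```bash
python3 -m crank '{"linear":[[-0.004,0.0002,0],[-0.006,0.0002,0],[-0.006,0.0002,0]],"delta_rot":[[0,0,0],[0,0,0],[0,0,0]],"fingers":[-0.1,-0.1,-0.1]}'
python3 -m crank '{"linear":[[-0.004,0.0002,0],[-0.004,0.0002,0],[-0.004,0.0002,0]],"delta_rot":[[0,0,0],[0,0,0],[0,0,0]],"fingers":[-0.1,-0.1,-0.1]}'
```

```text
clock: 10.8
position: [0.5684, 0.157, 0.0966]
tool_rot: [-3.141, -0.005, -0.044]
force: [9.2, -0.6, 5.2]
grip_width: 0.045
finger_force: 37.8
clock: 11.1
position: [0.5684, 0.157, 0.0969]
tool_rot: [-3.141, -0.007, -0.044]
force: [14.2, -1.2, 2.6]
grip_width: 0.0446
finger_force: 37.7
```

```bash
python3 -m crank '{"linear":[[0.004,0,0],[0.004,0,0],[0.004,0,0],[0.004,0,0],[0.004,0,0]],"delta_rot":[[0,0,0],[0,0,0],[0,0,0],[0,0,0],[0,0,0]],"fingers":[-0.1,0.35,0.35,0.35,0.35]}'
python3 -m crank '{"linear":[[0,0,0],[0,0,0.04],[0,0,0.12],[0,0,0.24],[0.1,-0.1,0.36]],"delta_rot":[[0,0,0],[0,0,0],[0,0,0],[0,0,0],[0,0,0]],"fingers":[0.4,0.4,0.5,0.6,0.6]}'
python3 -m crank '{"linear":[[0.1,-0.2,0],[0.2,-0.4,0],[0.3,-0.6,0],[0.35,-0.8,0],[0.35,-1,0]],"delta_rot":[[0,0,0.2],[0,0,0.4],[0,0,0.6],[0,0,0.8],[0,0,0.88]],"fingers":[0.5,0.5,0.5,0.5,0.5]}'
python3 - <<'E'
from h import *
f=grab_frame("side");f2=grab_frame("top");import pickle;pickle.dump((f2,f),open("f3.pkl","wb"))
a=np.hstack([cv2.resize(f2["image"][180:245,238:302],None,fx=6,fy=6,interpolation=cv2.INTER_CUBIC),cv2.resize(f["image"][145:210,270:335],None,fx=6,fy=6,interpolation=cv2.INTER_CUBIC)])
cv2.imwrite("pics/first.png",cv2.cvtColor(a,cv2.COLOR_RGB2BGR))
np.set_printoptions(precision=1,suppress=True)
for n,f,ax,l,lo,hi,z in [("stackFar",f2,1,range(261,272),194,200,.09),("stackL",f2,0,range(200,214),255,261,.09),("side end",f,0,range(165,171),312,320,.09)]:
    P=edge(f,ax,l,lo,hi); c,a,r,W=fitw(f,P,z); print(n,c,a,r)
E
```

```text
clock: 11.6
position: [0.5662, 0.157, 0.0955]
tool_rot: [3.142, 0.0, -0.044]
force: [-0.2, -0.1, 0.1]
grip_width: 0.0577
finger_force: 0.0
clock: 12.1
position: [0.5897, 0.1351, 0.1868]
tool_rot: [-3.14, 0.002, -0.04]
force: [1.9, 0.8, -0.7]
grip_width: 0.0684
finger_force: 0.0
clock: 12.6
position: [0.6783, -0.1018, 0.1864]
tool_rot: [3.141, -0.001, 0.421]
force: [0.5, 0.5, 0.5]
grip_width: 0.0645
finger_force: 0.0
stackFar [610.7 157.9] 83.19504 9.117020321890491
stackL [582.3 179.9] -5.9947386 0.5069232561154275
side end [611.  154.3] 85.9049 0.0939491531976966
```

View pics/first.png

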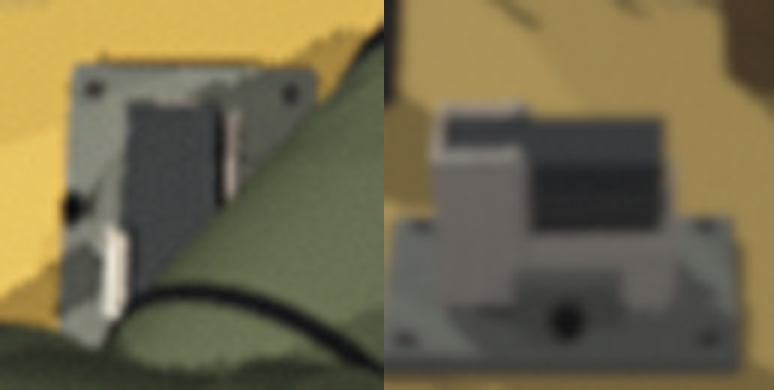

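The top and side crops show the first blank flat in the cassette, its rear end flush with the stack at x=611 mm, as at first. Next is blank B.

```bash
python3 -m crank '{"linear":[[-0.05,-0.1,-0.1],[-0.096,-0.21,-0.2],[-0.096,-0.21,-0.35],[-0.096,-0.21,-0.5],[-0.096,-0.21,-0.5]],"delta_rot":[[0,0,0],[0,0,-0.01],[0,0,-0.01],[0,0,-0.01],[0,0,-0.01]],"fingers":[0.4,0.4,0.4,0.4,0.4]}' 35
python3 - <<'E'
from h import *
s=observe();print(s["position"],s["tool_rot"],s["grip_width"],s["force"])
a=grab_frame("side"); crop(a,285,205,385,280,7,"pics/preb.png")
E
```

```text
clock: 13.2
position: [0.6511, -0.1517, 0.0571]
tool_rot: [-3.138, 0.005, 0.411]
force: [-0.6, 0.5, 0.1]
grip_width: 0.0593
finger_force: 0.0
[ 0.65107623 -0.15169678  0.05709271] [-3.13818053  0.00519005  0.41090785] 0.059349583930220225 [-0.59632093  0.47890629  0.06359722]
```

View pics/preb.png

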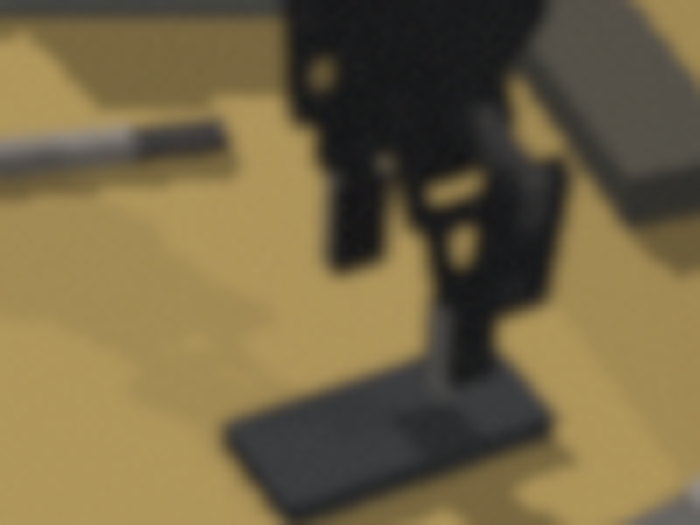

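The fingers straddle blank B from above, with the near tip at crop (468,380) and the blank centre at about crop (385,430). Descending.

```bash
python3 -m crank '{"linear":[[0,0,0],[0,0,-0.04],[0,0,-0.08],[0,0,-0.1],[0,0,-0.1]],"delta_rot":[[0,0,0],[0,0,0],[0,0,0],[0,0,0],[0,0,0]],"fingers":[0.4,0.4,0.4,0.4,0.4]}' 35
```

```text
clock: 13.75
position: [0.653, -0.1521, 0.0349]
tool_rot: [-3.141, 0.001, 0.411]
force: [0.7, 0.5, -0.2]
grip_width: 0.0597
finger_force: 0.0
```

```bash
python3 -m crank '{"linear":[[0.005,-0.009,0],[0.005,-0.009,-0.03],[0.005,-0.009,-0.05],[0.005,-0.009,-0.062],[0.005,-0.009,-0.064]],"delta_rot":[[0,0,0],[0,0,0],[0,0,0],[0,0,0],[0,0,0]],"fingers":[0.4,0.35,0.3,0.25,0.25]}' 35
python3 -m crank '{"linear":[[0,0,0],[0,0,0],[0,0,0],[0,0,0],[0,0,0]],"delta_rot":[[0,0,0],[0,0,0],[0,0,0],[0,0,0],[0,0,0]],"fingers":[0.2,-0.1,-0.1,-0.1,-0.1]}' 35
```

```text
clock: 14.25
position: [0.6544, -0.1545, 0.0191]
tool_rot: [-3.141, 0.001, 0.411]
force: [-0.4, 0.1, 0.1]
grip_width: 0.0533
finger_force: 0.0
clock: 14.75
position: [0.6548, -0.1546, 0.0199]
tool_rot: [3.141, -0.0, 0.411]
force: [-0.8, 0.1, 4.0]
grip_width: 0.0449
finger_force: 36.3
```

```bash
python3 -m crank '{"linear":[[0,0,0.1],[0,0,0.25],[0,0.1,0.4],[0,0.25,0.55],[-0.05,0.4,0.58]],"delta_rot":[[0,0,0],[0,0,0],[0,0,-0.15],[0,0,-0.3],[0,0,-0.45]],"fingers":[-0.1,-0.1,-0.1,-0.1,-0.1]}'
python3 -m crank '{"linear":[[-0.06,0.2,0],[-0.12,0.4,0],[-0.12,0.6,0],[-0.12,0.75,0],[-0.12,0.8,0]],"delta_rot":[[0,0,-0.2],[0,0,-0.42],[0,0,-0.42],[0,0,-0.42],[0,0,-0.42]],"fingers":[-0.1,-0.1,-0.1,-0.1,-0.1]}'
```

```text
clock: 15.25
position: [0.6439, -0.0544, 0.1682]
tool_rot: [3.141, -0.005, 0.171]
force: [0.6, 1.2, -2.6]
grip_width: 0.0445
finger_force: 36.5
clock: 15.75
position: [0.6114, 0.1513, 0.164]
tool_rot: [-3.14, 0.001, -0.038]
force: [-0.3, 0.2, -2.2]
grip_width: 0.0447
finger_force: 36.5
```

```bash
python3 -m crank '{"linear":[[0,0,0],[0,0,-0.06],[0,0,-0.12],[0,0,-0.136],[0,0,-0.136]],"delta_rot":[[0,0,0],[0,0,0],[0,0,0],[0,0,0],[0,0,0]],"fingers":[-0.1,-0.1,-0.1,-0.1,-0.1]}'
python3 - <<'E'
from h import *
np.set_printoptions(precision=4,suppress=True)
f=grab_frame("side");s=observe();print(s["position"],s["tool_rot"],s["force"])
for n,lo,hi in (("front",291,300),("rear",328,336)):
    P=edge(f,0,range(161,167),lo,hi);c,a,r,W=fitw(f,P,s["position"][2]-.0094);print(n,c,a,r,P[0],P[-1])
crop(f,255,120,345,210,6,"pics/hovb.png")
E
```

```text
clock: 16.25
position: [0.6118, 0.1443, 0.1295]
tool_rot: [3.141, 0.002, -0.046]
force: [0.7, 0.3, -0.2]
grip_width: 0.0446
finger_force: 36.5
[0.6121 0.1445 0.1303] [ 3.1411  0.0006 -0.0454] [ 0.0186 -1.3501 -1.0784]
front [554.1257 122.7306] 89.3015 0.46934393430654825 [295.565 161.   ] [295.5925 166.    ]
rear [650.497  118.1824] 84.99576 0.2424169118471508 [332.0079 161.    ] [332.0406 166.    ]
```

View pics/hovb.png

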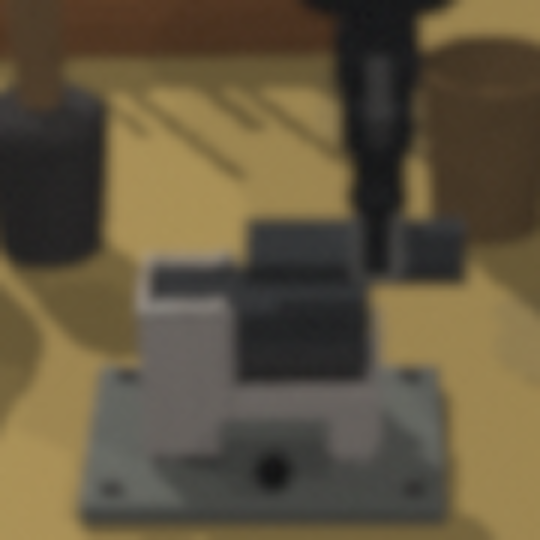

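The side crop shows blank B level above the cassette. Its centre comes out at x=602.3 mm, so the grip is about 9.6 mm behind centre.

```bash
python3 -m crank '{"linear":[[0,0.02,0],[0,0.041,0],[0,0.041,-0.03],[0,0.041,-0.06],[0,0.041,-0.068]],"delta_rot":[[0,0,0],[0,0,0],[0,0,0],[0,0,0],[0,0,0]],"fingers":[-0.1,-0.1,-0.1,-0.1,-0.1]}'
python3 -m crank '{"linear":[[0,0,0],[0,0,-0.005],[0,0,-0.01]],"delta_rot":[[0,0,0],[0,0,0],[0,0,0]],"fingers":[-0.1,-0.1,-0.1]}'
```

```text
clock: 16.8
position: [0.6116, 0.1556, 0.1125]
tool_rot: [3.141, 0.001, -0.044]
force: [-1.1, -0.8, -1.9]
grip_width: 0.0445
finger_force: 36.5
clock: 17.1
position: [0.6123, 0.1556, 0.1113]
tool_rot: [-3.141, -0.0, -0.044]
force: [0.2, 0.5, -1.5]
grip_width: 0.0446
finger_force: 36.5
```

Bring y to 154.7 (−0.9 mm) and press down 14 mm.

```bash
python3 -m crank '{"linear":[[0,-0.004,-0.008],[0,-0.004,-0.016],[0,-0.004,-0.026],[0,-0.004,-0.036],[0,-0.004,-0.036]],"delta_rot":[[0,0,0],[0,0,0],[0,0,0],[0,0,0],[0,0,0]],"fingers":[-0.1,-0.1,-0.1,-0.1,-0.1]}'
python3 -m crank '{"linear":[[0,0,-0.008],[0,0,-0.016],[0,0,-0.021],[0,0,-0.021],[0,0,-0.021]],"delta_rot":[[0,0,0],[0,0,0],[0,0,0],[0,0,0],[0,0,0]],"fingers":[-0.1,-0.1,-0.1,-0.1,-0.1]}'
python3 -c "
from h import *
s=observe();print(s['position'],s['tool_rot'],s['force'],s['moment'])"
```

```text
clock: 17.6
position: [0.6124, 0.1548, 0.1024]
tool_rot: [-3.141, -0.001, -0.044]
force: [-1.2, 1.4, 6.3]
grip_width: 0.0451
finger_force: 37.3
clock: 18.1
position: [0.6124, 0.1547, 0.0974]
tool_rot: [-3.141, -0.001, -0.044]
force: [-2.0, 0.6, 7.8]
grip_width: 0.0447
finger_force: 37.4
[0.61243621 0.15474905 0.09741937] [-3.14102833e+00 -6.40682998e-04 -4.42192829e-02] [-2.00534689  0.58291413  7.82781641] [ 0.13284266  0.46326139 -0.04287827]
```

Run:
```python
from h import *
np.set_printoptions(precision=2,suppress=True)
f=grab_frame("side");s=observe();print(s["force"],s["position"])
zt=s["position"][2]-.0199+.0105
for n,c,lo,hi in (("far top rear",range(325,331),158,169),("near bottom rear",range(325,331),169,178),("far top front",range(298,311),158,169)):
    P=edge(f,1,c,lo,hi); print(n,P[:,1],[onz(f,p,zt)[1]*1000 for p in P][::3])
print([proj(f,(.561+x,.158+.023-.045*x,zt)) for x in (.0,.03,.085)])
g=f["image"].astype(int).mean(2); print(g[155:182,328]); print(g[155:182,303])
```

```text
[-1.81  0.61  7.76] [0.61 0.15 0.1 ]
far top rear [164.7  164.68 164.68 164.66 164.71 164.79] [np.float64(172.86027894071708), np.float64(172.73122271925533)]
near bottom rear [175.33 175.36 175.36 175.37 175.36 175.36] [np.float64(112.91294460254375), np.float64(112.29901132264463)]
far top front [164.45 164.46 164.47 164.49 164.51 164.49 164.44 164.43 164.44 164.47
 164.44 164.41 164.42] [np.float64(177.92220922592216), np.float64(177.27849456281197), np.float64(177.18337457953493), np.float64(176.61969226137865), np.float64(176.48035453955202)]
[array([297.96, 163.93]), array([308.63, 163.92]), array([328.16, 163.9 ])]
[ 59.67  60.67  68.33  85.33 103.67 117.33 121.67 122.33 116.33 100.
  74.67  57.33  47.    43.67  43.    43.33  45.67  46.    43.33  48.33
  71.    98.67 117.67 122.67 122.33 120.   113.33]
[123.33 123.   124.   123.67 123.33 123.67 124.33 124.33 119.   102.33
  76.    59.    54.67  55.67  55.    54.67  53.67  48.    40.    33.67
  34.33  33.    35.    38.    39.    38.    38.67]
```

Numbers show blank B level, with its top about 1.5–2 mm below the lip plane. Slide.

```bash
python3 -m crank '{"linear":[[-0.015,0.0007,0],[-0.03,0.0014,0],[-0.045,0.002,0],[-0.06,0.0027,0],[-0.06,0.0027,0]],"delta_rot":[[0,0,0],[0,0,0],[0,0,0],[0,0,0],[0,0,0]],"fingers":[-0.1,-0.1,-0.1,-0.1,-0.1]}'
python3 -c "
from h import *
s=observe();print(s['position'],s['tool_rot'],s['force'],s['moment'])"
```

```text
clock: 18.65
position: [0.5976, 0.1552, 0.0977]
tool_rot: [-3.141, -0.002, -0.044]
force: [0.0, 0.2, 8.4]
grip_width: 0.0449
finger_force: 37.4
[0.59761374 0.15524399 0.09766883] [-3.14115689e+00 -1.61963635e-03 -4.43657019e-02] [0.02268482 0.15566358 8.36930665] [-0.10071551  0.16805656 -0.03034519]
```

```bash
python3 -m crank '{"linear":[[-0.015,0.0007,0],[-0.03,0.0014,0],[-0.045,0.002,0],[-0.06,0.0027,0],[-0.06,0.0027,0]],"delta_rot":[[0,0,0],[0,0,0],[0,0,0],[0,0,0],[0,0,0]],"fingers":[-0.1,-0.1,-0.1,-0.1,-0.1]}'
python3 -m crank '{"linear":[[-0.012,0.0005,0],[-0.022,0.001,0],[-0.03,0.0014,0],[-0.034,0.0016,0],[-0.034,0.0016,0]],"delta_rot":[[0,0,0],[0,0,0],[0,0,0],[0,0,0],[0,0,0]],"fingers":[-0.1,-0.1,-0.1,-0.1,-0.1]}'
```

```text
clock: 19.15
position: [0.5826, 0.1559, 0.0977]
tool_rot: [-3.141, -0.002, -0.044]
force: [-1.0, -0.4, 7.6]
grip_width: 0.0447
finger_force: 37.4
clock: 19.65
position: [0.5746, 0.1563, 0.0977]
tool_rot: [-3.141, -0.002, -0.044]
force: [1.0, -0.4, 7.7]
grip_width: 0.0448
finger_force: 37.4
```

```bash
python3 -m crank '{"linear":[[-0.006,0.0002,0],[-0.012,0.0004,0],[-0.016,0.0006,0],[-0.016,0.0006,0]],"delta_rot":[[0,0,0],[0,0,0],[0,0,0],[0,0,0]],"fingers":[-0.1,-0.1,-0.1,-0.1]}'
python3 -m crank '{"linear":[[-0.003,0.0002,0],[-0.006,0.0002,0],[-0.006,0.0002,0]],"delta_rot":[[0,0,0],[0,0,0],[0,0,0]],"fingers":[-0.1,-0.1,-0.1]}'
```

```text
clock: 20.05
position: [0.5706, 0.1565, 0.0977]
tool_rot: [-3.141, -0.002, -0.044]
force: [0.6, 0.1, 8.7]
grip_width: 0.0448
finger_force: 37.4
clock: 20.35
position: [0.57, 0.1565, 0.0979]
tool_rot: [-3.141, -0.004, -0.045]
force: [7.7, -0.2, 5.7]
grip_width: 0.0443
finger_force: 37.2
```

```bash
python3 -m crank '{"linear":[[-0.003,0,0],[-0.003,0,0],[0,0,0],[0,0,0],[0,0,0]],"delta_rot":[[0,0,0],[0,0,0],[0,0,0],[0,0,0],[0,0,0]],"fingers":[-0.1,-0.1,-0.1,-0.1,-0.1]}'
python3 -m crank '{"linear":[[0,0,0],[0,0,0],[0,0,0],[0,0,0],[0,0,0]],"delta_rot":[[0,0,0],[0,0,0],[0,0,0],[0,0,0],[0,0,0]],"fingers":[0.35,0.35,0.35,0.35,0.35]}'
python3 -m crank '{"linear":[[0,0,0],[0,0,0.04],[0,0,0.12],[0,0,0.24],[0.1,-0.1,0.36]],"delta_rot":[[0,0,0],[0,0,0],[0,0,0],[0,0,0],[0,0,0]],"fingers":[0.4,0.4,0.5,0.6,0.6]}'
python3 -m crank '{"linear":[[0,-0.2,0],[0,-0.4,0.1],[0,-0.6,0.2],[0,-0.8,0.2],[0,-1,0.2]],"delta_rot":[[0,0,0],[0,0,0],[0,0,0],[0,0,0],[0,0,0]],"fingers":[0.5,0.5,0.5,0.5,0.5]}'
python3 -m crank '{"linear":[[0,0,0],[0,0,0],[0,0,0],[0,0,0],[0,0,0]],"delta_rot":[[0,0,0],[0,0,0],[0,0,0],[0,0,0],[0,0,0]],"fingers":[0.5,0.5,0.5,0.5,0.5]}'
python3 - <<'E'
from h import *
np.set_printoptions(precision=2,suppress=True)
f=grab_frame("side");f2=grab_frame("top")
for n,g,ax,l,lo,hi,z in [("side end",f,0,range(165,171),312,320,.09),("side far",f,1,range(298,312),158,168,.09),("topL",f2,0,range(200,214),255,262,.09)]:
    P=edge(g,ax,l,lo,hi); c,a,r,W=fitw(g,P,z); print(n,c,a,r,P[0],P[-1])
print(observe()["force"])
E
```

```text
clock: 20.85
position: [0.57, 0.1564, 0.098]
tool_rot: [-3.141, -0.004, -0.045]
force: [6.5, -0.8, 8.3]
grip_width: 0.0449
finger_force: 37.5
clock: 21.35
position: [0.568, 0.1566, 0.0968]
tool_rot: [3.142, 0.0, -0.044]
force: [-0.3, 0.8, 0.1]
grip_width: 0.0577
finger_force: 0.0
clock: 21.85
position: [0.5914, 0.1348, 0.1881]
tool_rot: [-3.14, 0.002, -0.04]
force: [1.5, 0.1, 0.1]
grip_width: 0.0682
finger_force: 0.0
clock: 22.35
position: [0.5932, -0.1095, 0.2385]
tool_rot: [-3.141, -0.002, -0.044]
force: [0.5, 0.1, -0.2]
grip_width: 0.0643
finger_force: 0.0
clock: 22.85
position: [0.5933, -0.1064, 0.2367]
tool_rot: [-3.141, 0.0, -0.043]
force: [-0.5, 0.3, -0.1]
grip_width: 0.0642
finger_force: 0.0
side end [606.07 157.82] -23.192217 11.762316385774625 [303.45 165.  ] [320.72 170.  ]
side far [578.12 175.61] -2.2465372 26.401797522898924 [298.  164.1] [311.   159.67]
topL [581.97 179.29] -5.557179 0.7072909098512526 [258.73 200.  ] [257.74 213.  ]
[ 0.44 -0.18  0.43]
```

The gripper blocks the side view, so I move it aside and recheck.

```bash
python3 -m crank '{"linear":[[0,-0.2,0],[0,-0.4,0.1],[0,-0.6,0.1],[0,-0.8,0.1],[0,-0.8,0.1]],"delta_rot":[[0,0,0],[0,0,0],[0,0,0],[0,0,0],[0,0,0]],"fingers":[0.5,0.5,0.5,0.5,0.5]}'
python3 -m crank '{"linear":[[-0.2,-0.1,0],[-0.4,-0.2,0],[-0.4,-0.2,0]],"delta_rot":[[0,0,0],[0,0,0],[0,0,0]],"fingers":[0.5,0.5,0.5]}'
python3 - <<'E'
from h import *
np.set_printoptions(precision=2,suppress=True)
f=grab_frame("side");f2=grab_frame("top")
for n,g,ax,l,lo,hi,z in [("side end",f,0,range(165,171),312,320,.09),("side far",f,1,range(298,312),158,168,.09),("side far under lips",f,1,range(284,292),158,168,.09),("topL",f2,0,range(200,214),255,262,.09),("topFar",f2,1,range(261,272),194,200,.09)]:
    P=edge(g,ax,l,lo,hi); c,a,r,W=fitw(g,P,z); print(n,c,a,r,P[0],P[-1])
print(observe()["position"])
E
```

```text
clock: 23.45
position: [0.5909, -0.3142, 0.2621]
tool_rot: [3.138, 0.0, -0.051]
force: [-0.5, 0.0, -0.5]
grip_width: 0.064
finger_force: 0.0
clock: 23.75
position: [0.4884, -0.3602, 0.2623]
tool_rot: [3.141, 0.001, -0.05]
force: [0.9, -0.1, 1.2]
grip_width: 0.0638
finger_force: 0.0
side end [611.06 154.28] 86.68081 0.20214501379929564 [316.34 165.  ] [316.35 170.  ]
side far [578.96 175.58] -2.236366 0.20289810752688084 [298.   164.09] [311.   164.05]
side far under lips [531.67 179.35] -0.7891838 0.8372103842998889 [284.   163.83] [291.   163.64]
topL [580.18 179.58] -5.1283092 0.5282316989731215 [258.72 200.  ] [257.73 213.  ]
topFar [610.87 157.87] 82.035286 9.381128647791881 [261.   196.28] [271.   194.26]
[ 0.49 -0.36  0.26]
```

The end face is at x=611.1 mm (611.0 at first) and the top is back at lip height (row 164.1), so the second blank is home and level.

```bash
python3 -c "
from workcell import bot
print(bot.job_done())"
```

```text
the job is handed in; nothing more can be done
None
```

Both blanks are loaded in the cassette against the back stop, with the spring holding them up under the lips. The camera measurements after release agree with that, and the job was handed in at about 24 s.

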